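# Load a flanged collimator barrel into its slotted mount and lock it with the keeper plate

## Task

Load the flanged collimator barrel into the slotted mount: slide it in sideways so that its flange goes underneath the slotted plate, fully home at the closed end of the slot, and let it stand there. Then lock it in by setting the keeper plate down flat on the slotted plate, over both dowels and across the slot. The slotted plate is clamped at a different height each time, so feel for it, and leave the other optics and tools where they stand.

Things in the scene. Friction and masses are not known exactly. Their poses are not given: they have to be found in the camera images.
- barrel: Loose steel collimator barrel, 0.2 to 0.4 kg, starting upright on the table on its flange. Flange at the bottom: diameter 52 mm, 8 mm thick. Above it a plain round tube of 30 mm diameter, up to 105 mm total height. Origin at the centre of the flange's underside, z up along its axis. Round, so its yaw means nothing.
- keeper: Loose keeper, 0.22 kg, starting flat on the table: dark steel plate 44 (x) by 120 (y) by 8 mm, two through holes of 13 mm diameter at y = +45 and -45 mm. A black grip block on its centre, 18 (x) by 30 mm (y), reaches 66 mm above the underside. Origin: centre of the underside, z up. Same if turned half round. Held across the 30 mm, fingertips 25 mm or more above the underside clear the dowels.
- mount: Fixed foot of the slotted mount, 120 x 140 x 12 mm. Origin on the table straight below a fully home barrel; z up; yaw varies. Clamped in its two collars is a level steel deck of two plates, same x, y, yaw as the foot, x = -65 (front) to 40, y = -65 to 65 mm. The deck's height varies by 15 mm and is NOT reported: feel for it. The barrel goes in along the mount's +x.
- mouth (a point): Fixed to the foot at x = -65, y = 0 mm, the middle of the slot's open mouth, axes as the mount's. Only its x and y count. Upper, slotted plate: 8 mm thick. Slot along x, 34 mm wide, flared to 52 mm at the mouth. Under it a 13 mm high, 60 mm wide pocket for the flange, open at the front. Pocket floor (no slot, ends level with the mouth): 21 mm below the slotted plate's top face.
- seat (a point): Fixed to the foot on the axis of a fully home barrel (x = 0, y = 0), axes as the mount's. Only its x and y count: its height, 65.5 mm, is just the middle of the pocket floor's possible heights (58 to 73 mm). The slot's flat closed end, at x = 15.5 mm, stops the 30 mm tube there.
- gate (a point): Fixed to the foot midway between the dowels (x = -40, y = 0 mm): the keeper's centre when on. Only its x and y count: its height, 86.5 mm, is just the middle of the top face's possible heights (79 to 94 mm). The dowels stand on the top face at x = -40, y = +45 and -45 mm: diameter 10 mm, 20 mm tall, upper 6 mm tapered. The top face is rigid, plain and free to touch around x = 20, y = +-45 mm.
- nd_filter: Bystander, loose: smoked round neutral density filter upright in an aluminium cell on a 40 x 50 mm foot, 74 mm tall. Origin at the centre of its underside.
- chrome_post: Bystander, loose: short chromed post, diameter 25 mm on a 36 mm foot, 75 mm tall. Origin at the centre of its underside.
- lens_tube: Bystander, loose: black lens tube without a flange, diameter 35 mm, 50 mm tall, standing upright. Origin at the centre of its underside.
- hex_driver: Bystander, loose: hand driver with black handle, 160 mm long, lying on the table. Origin at the centre of its length, x along it.
Not all that is in view belongs to the job. Leave any red or yellow look-alike of the barrel alone. What is shaped like the mount but pink is not meant.

How it is judged:
By the outcome, as a careful person would: the job done as asked, in the order asked, and still so for the second after the job is handed in, with the robot touching nothing.
It also fails if it takes over 72 s, if anything falls off the work surface, if the arm or the gripper's body presses on something with over 40 N, if the wrist force passes 120 N, or if a joint passes its speed limit or range.

## Robot

A 6-joint arm with a two-finger parallel gripper is mounted at the origin on the work surface. World frame = base frame: x ahead of the robot, y to its left, z up, the work surface at z = 0. Lengths are in m, angles in rad, forces in N, time in s.
With the tool pointing down it reaches from about 0.35 to 0.875 m from the base axis. Payload 4.2 kg.
Tool frame: the origin (TCP) lies midway between the tips of the shut fingers; the grasp point (between the pads) lies 19 mm behind it; z points along the fingers, x is the direction in which the jaws open and shut, and the axes are right-handed (so a half turn about z gives the same grasp; the last joint's range is limited). The gripper opens to 85 mm and grips with 20 to 120 N. Pads are 22 mm wide; open, the fingers measure 114 mm over their backs; the gripper's body (76 mm by 85 mm) begins 54 mm behind the grasp point. The pads swing forward as they close: fully open they stand 13 mm farther back than shut.
Start: joints at [-0.957, 0.385, 0.008, 0, -1.194, -0.259], TCP at [0.217, -0.586, 0.231] pointing down, gripper open.
Joint ranges: [-3.14, 3.14], [-1.21, 2.06], [-1.07, 1.41], [-3.16, 2.05], [-2.99, -0.16], [-3.1, 3.1]. Speed limits (rad/s): [2.79, 2.79, 3.14, 3.14, 3.14, 3.14].

## Interface

Orientations are given as a unit quaternion [x, y, z, w].
In Python, from bench import get_obs, optics, order, nets gives the robot as it stands.
- The arm moves only by the tool arm_command, never from a script. Its argument "commands" is a list of rows, each a list of 3 entries, a list of its own where there are three numbers: the shift along the world's x, y, z in mm, then the turn about the world's z in degrees, then the opening in per cent of the stroke, from 0 (shut) to 100 (fully open). In form: [[[tx, ty, tz], turn, gripper], ...]. A call has 1 to 10 rows; each row is the pose to reach, as a shift and turn from the pose measured when the call began; what a row does not reach only later rows make up. A row lasts 1/10 s, in which the tool goes at most 50 mm and 8.59 degrees, less where a joint would pass 70% of its speed; a pose out of reach is approached as far as the arm can. A call with a gripper value outside its range is refused whole. The fingers move at their own pace and stop on an object; "force" is the grip in N (left out, the last holds). Time passes only in rows, so rows that repeat a pose let the fingers close. It gives the time, the measured TCP pose, the force and the opening at its end, in the units of the state.
- get_obs(): the state, without advancing time (a new reading comes with each control period).
- optics.capture(name): name is "side" or "top"; returns the picture (420x560x3 uint8, red, green, blue); there is no depth.
- optics.camera_info(name): a dict with "mtx" (3x3 intrinsics, pixels), "rvec" (rotation vector, rad) and "tvec" (3), from world to camera coordinates, as OpenCV has them. Camera axes: x right, y down, z forward; pixel columns grow to the right and rows downward; lengths in m; the calibration is good to about 2 mm. A picture is of the moment at which its call begins. camera_info takes no time and is no camera call.
- order.job_done(): hands the job in, once; it reports no verdict.
Trained networks look in the newest picture that a camera, given by its name, has taken for a name from the list of things; names that differ only in an ending like _2 or _b are one class to them, and where a whole thing is asked for, a point or a joint stands for the part that bears it (a point fixed in the world has none). Each returns a list of dicts, best first, with "score" (0 to 1); they miss things now and then, are a little off and sometimes report something else, mostly with a low value. They report only what shows in the picture. A call takes as long as a camera call. They do not tell look-alikes from the thing itself.
- nets.look_for(target, camera): "xy" ([column, row] as shares, 0 to 1, of the picture: columns of its width, rows of its height, amid what is visible of it).
- nets.masks_of(target, camera): "pixels" (420x560 bool, what is visible of it) and "xy" ([column, row] as shares, 0 to 1, of the picture: columns of its width, rows of its height, amid what is visible of it).
- nets.spot_point(target, camera): "xy" ([column, row] as shares, 0 to 1, of the picture: columns of its width, rows of its height: a listed point, or the origin of a listed thing).
The state is a dict: "t": time; "qpos": joint angles; "qd": joint speeds; "effort": joint torques, N m; "ee_pos": TCP position; "orientation": TCP orientation; "wrist_force": force on the tool from outside, world axes, zero at the start; "ft_torque": the same for the moment, N m; "opening": finger opening in m.
Only numpy, scipy, OpenCV 4.12 (cv2) and the standard library are available. Lean on these libraries where they do the work, as an engineer would, in place of code of your own. Each camera call takes 0.05 s, during which the arm holds its last target.

## Working session

There is one attempt and no reset: what is moved stays moved. The work goes in short steps, Python scripts to look and compute and a tool call to move; the robot and the scene stay as the last step left them, time stands still between calls to the robot, and variables do not carry over. Pictures are saved under pics/ and viewed, and the job is handed in when it is done.

Besides the shell and the picture viewer there is one more tool, called after ">>>" by a JSON object that holds its "method" and its "body", one argument or row to a line. arm_command: Moves the arm, as the interface text tells. Its arguments: {"type":"object","properties":{"commands":{"type":"array"},"force":{"type":"number"}},"required":["commands"]}

```bash
ls; mkdir -p pics; python3 - <<'E'
from bench import get_obs, optics
import cv2
for n in("side","top"):
    im=optics.capture(n); cv2.imwrite(f"pics/{n}0.png",cv2.resize(im[:,:,::-1],(800,600)))
    i=optics.camera_info(n);print(n,i)
print(get_obs())
E
```

```text
pics
side {'mtx': array([[379.85085873,   0.        , 275.66488135],
       [  0.        , 379.85085873, 205.41233854],
       [  0.        ,   0.        ,   1.        ]]), 'rvec': array([ 0.51416046, -2.65125078,  1.23991391]), 'tvec': array([0.50712872, 0.21244332, 0.82255315])}
top {'mtx': array([[451.00408384,   0.        , 279.71174557],
       [  0.        , 451.00408384, 203.99811387],
       [  0.        ,   0.        ,   1.        ]]), 'rvec': array([ 2.18665207, -2.15128397,  0.10680026]), 'tvec': array([-0.03137629,  0.54995022,  1.13132778])}
{'t': 0.1, 'qpos': array([-9.57405776e-01,  3.85434736e-01,  6.75443229e-03, -4.21960490e-04,
       -1.19400008e+00, -2.58570221e-01]), 'qd': array([ 0.00034993, -0.00114918,  0.004139  ,  0.00244687,  0.00065165,
       -0.00267847]), 'effort': array([-4.69540191e-04, -3.93319774e+01,  1.88929081e+01,  4.19795841e+00,
       -2.60563487e-03, -2.76954992e-07]), 'ee_pos': array([ 0.21694964, -0.58557644,  0.23035687]), 'orientation': array([ 5.71280772e-01,  8.20754137e-01,  5.06759738e-04, -8.17964946e-04]), 'wrist_force': array([0.20149139, 0.00396055, 0.11176326]), 'ft_torque': array([-0.00206683,  0.00899238,  0.03719522]), 'opening': 0.08534598913959938}
```

View pics/side0.png

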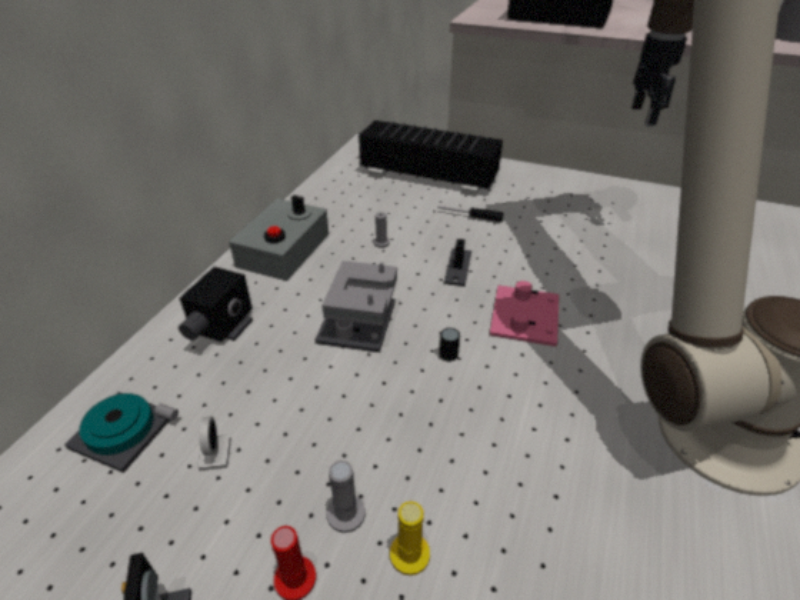

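View pics/top0.png

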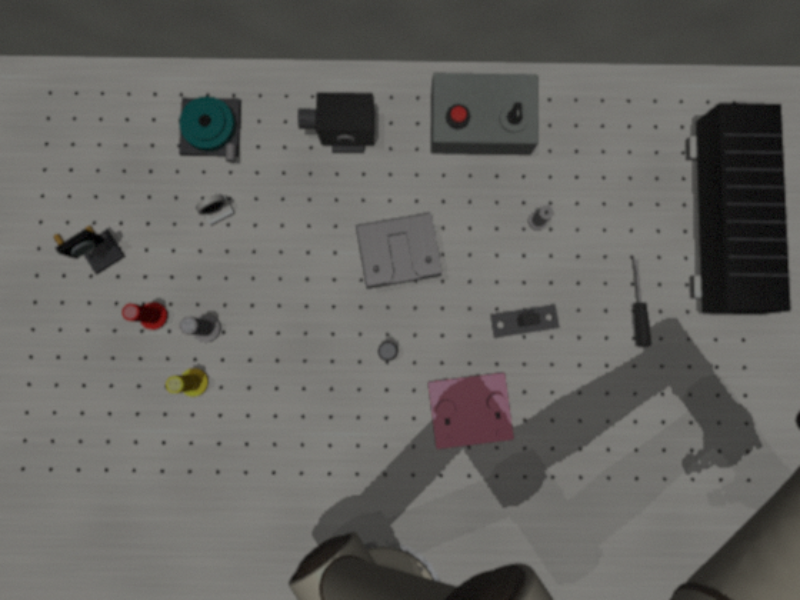

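Side view: candidate barrels are grey (343,495), red (290,560), yellow (410,535); in the top view they are grey (200,326), red (145,314), yellow (187,383). The chrome post, at top (541,218), could also be mistaken for it. The grey barrel fits the description. The grey mount is at top (398,250), with the pink decoy at (470,410). The keeper is at top (525,320). Next I'll measure these.

```bash
cat > h.py <<'E'
import numpy as np, cv2
from bench import get_obs, optics, nets
def cam(n):
    i=optics.camera_info(n);R=cv2.Rodrigues(np.array(i["rvec"],float))[0];return np.array(i["mtx"]),R,np.array(i["tvec"],float)
def ray(n,px):
    K,R,t=cam(n);d=R.T@np.linalg.inv(K)@np.array([px[0],px[1],1.]);return -R.T@t,d
def onz(n,px,z):
    c,d=ray(n,px);return c+d*(z-c[2])/d[2]
def proj(n,P):
    K,R,t=cam(n);P=np.atleast_2d(P);p=(R@P.T).T+t;p=(K@p.T).T;return p[:,:2]/p[:,2:]
def tri(a,b):
    A=np.zeros((3,3));y=np.zeros(3)
    for n,px in(("top",a),("side",b)):
        c,d=ray(n,px);d/=np.linalg.norm(d);M=np.eye(3)-np.outer(d,d);A+=M;y+=M@c
    return np.linalg.solve(A,y)
S=np.array([560,420])
E
python3 - <<'E'
from h import *
for n in("top","side"):
    ims=[optics.capture(n) for _ in range(4)]
    np.save(f"{n}.npy",np.mean(ims,0))
    print(n)
    for t in("barrel","keeper","mount","mouth","seat","gate"):
        z={"gate":.0865,"mouth":.0655,"seat":.0655}.get(t,0)
        for r in nets.spot_point(t,n)[:4]:
            px=np.array(r["xy"])*S; print(t,round(r["score"],2),px.round(1),onz(n,px,z).round(4))
for n,boxes in{"top":[(110,200,170,290),(235,140,320,210),(330,200,400,245)],"side":[(190,310,310,420),(215,175,285,250),(300,160,340,205)]}.items():
    im=np.load(f"{n}.npy").astype(np.uint8)[:,:,::-1]
    for k,(a,b,c,d) in enumerate(boxes):
        s=min(780/(c-a),580/(d-b));cv2.imwrite(f"pics/c_{n}{k}.png",cv2.resize(im[b:d,a:c],None,fx=s,fy=s,interpolation=cv2.INTER_CUBIC)); print(n,k,s)
print(get_obs()["t"])
E
```

```text
top
barrel 0.66 [132.5 266.5] [0.3839 0.3571 0.    ]
barrel 0.65 [106.9 217.7] [0.5097 0.4305 0.    ]
barrel 0.63 [145.2 231. ] [0.4765 0.3284 0.    ]
keeper 0.56 [367.2 223.1] [ 0.5066 -0.2523  0.    ]
mount 0.98 [325.8 289.7] [ 0.3327 -0.1449  0.    ]
mouth 0.55 [334.2 315.3] [ 0.2775 -0.1591  0.0655]
mouth 0.45 [280.3 195.1] [ 0.5689 -0.0236  0.0655]
gate 0.6 [333.9 308.4] [ 0.2966 -0.1557  0.0865]
gate 0.5 [284.2 187. ] [ 0.5865 -0.0329  0.0865]
side
barrel 0.94 [239.9 358. ] [0.4875 0.3302 0.    ]
barrel 0.86 [283.8 385.3] [0.3901 0.3475 0.    ]
barrel 0.77 [207.2 404.9] [0.5022 0.4295 0.    ]
keeper 0.85 [320.5 188.3] [ 0.5015 -0.2449  0.    ]
mount 0.91 [366.4 222.4] [ 0.3418 -0.1445  0.    ]
mouth 0.88 [393.7 203.5] [ 0.2853 -0.1677  0.0655]
mouth 0.69 [272.5 212.2] [ 0.5639 -0.0201  0.0655]
seat 0.64 [370.  199.7] [ 0.3453 -0.1607  0.0655]
gate 0.97 [386.5 196.3] [ 0.3066 -0.163   0.0865]
gate 0.59 [260.7 201.2] [ 0.5984 -0.026   0.0865]
gate 0.26 [311.5 249.2] [0.4273 0.0853 0.0865]
top 0 6.444444444444445
top 1 8.285714285714286
top 2 11.142857142857142
side 0 5.2727272727272725
side 1 7.733333333333333
side 2 12.88888888888889
1.1
```

View pics/c_top0.png

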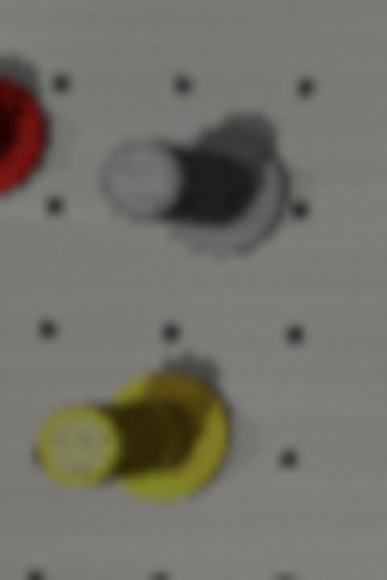

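View pics/c_top1.png

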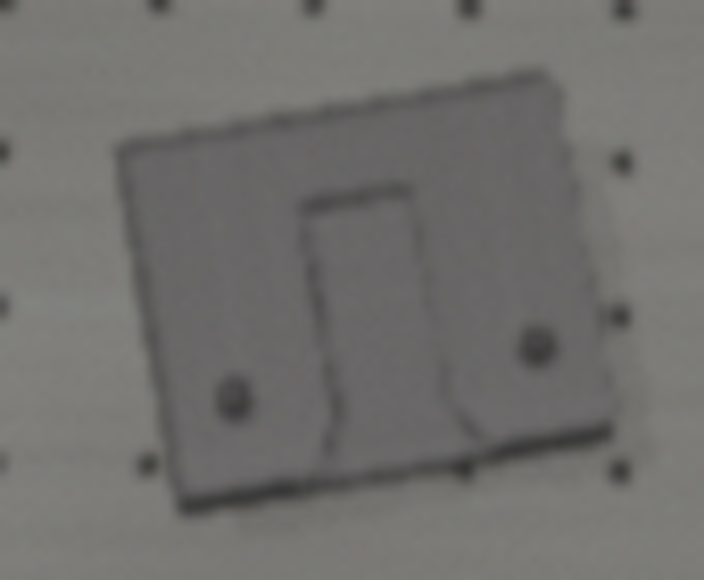

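View pics/c_top2.png

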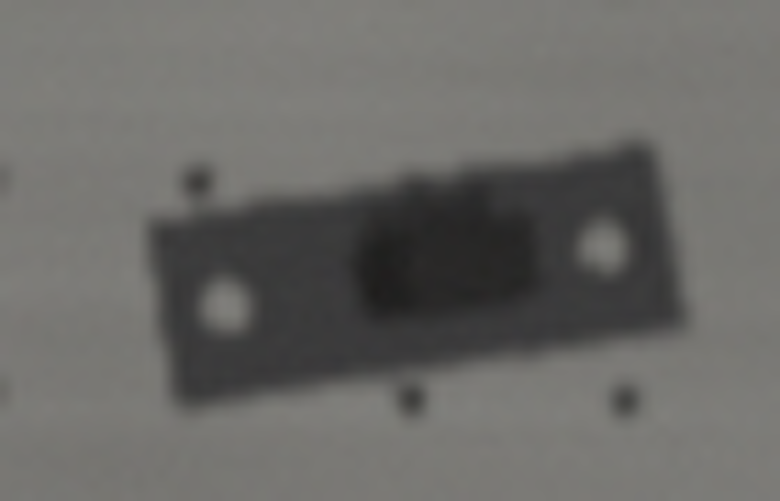

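View pics/c_side0.png

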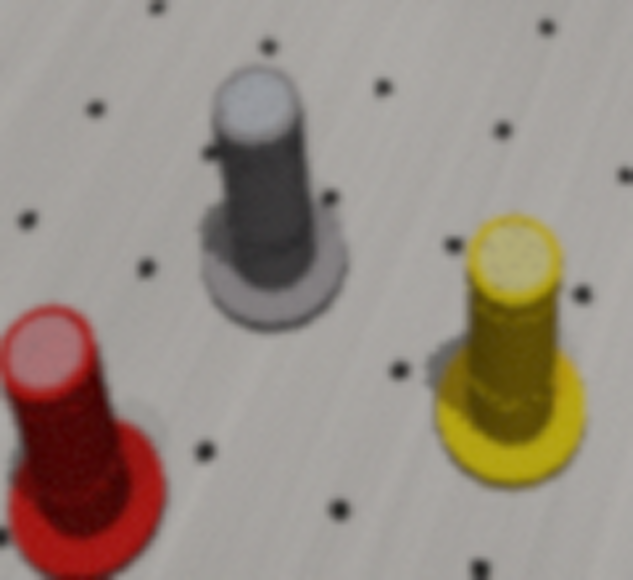

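View pics/c_side1.png

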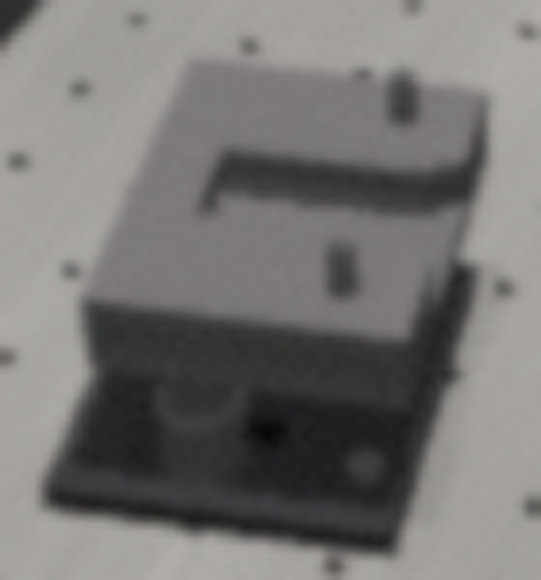

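View pics/c_side2.png

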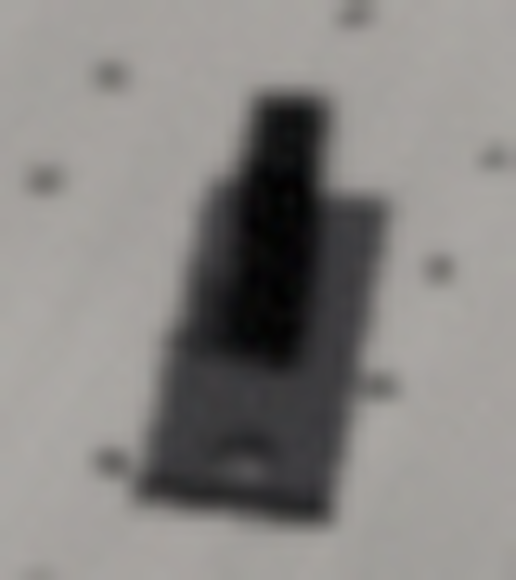

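```bash
cat > m.py <<'E'
from h import *
from scipy.optimize import least_squares
def U(p,o,s): return (np.array(p,float)+.5)/s-.5+np.array(o)
def T(x,y,a,P):
    c,s=np.cos(a),np.sin(a);P=np.array(P,float);return np.c_[x+c*P[:,0]-s*P[:,1],y+s*P[:,0]+c*P[:,1],P[:,2]]
# mount
top=[((115,147),(40,65,0)),((558,72),(40,-65,0)),((180,492),(-65,65,0)),((612,425),(-65,-65,0)),((302,207),(15.5,17,0)),((410,190),(15.5,-17,0)),((235,398),(-40,45,10)),((537,345),(-40,-45,10))]
side=[((192,60),(40,-65,0)),((490,97),(-65,-65,0)),((85,305),(40,65,0)),((415,335),(-65,65,0)),((225,152),(15.5,-17,0)),((403,120),(-40,-45,0)),((403,75),(-40,-45,20)),((343,295),(-40,45,0)),((343,245),(-40,45,20))]
def f(v):
    r=[]
    for n,L,o,s in(("top",top,(235,140),8.2857),("side",side,(215,175),7.7333)):
        P=np.array([b for a,b in L],float)/1000;P[:,2]+=v[3]
        r.append((proj(n,T(v[0],v[1],v[2],P))-U([a for a,b in L],o,s)).ravel())
    return np.concatenate(r)
R=least_squares(f,[.6,-.03,.15,.0865],loss="soft_l1");print("mount x y yaw deg ztop",R.x.round(4),np.degrees(R.x[2]));print(f(R.x).reshape(-1,2).round(1).tolist())
tk=[((150,222),(22,60,8)),((650,145),(22,-60,8)),((685,322),(-22,-60,8)),((180,405),(-22,60,8)),((227,305),(0,45,5)),((604,248),(0,-45,5))]
sk=[((390,197),(-22,-60,8)),((213,185),(22,-60,8)),((140,485),(22,60,8)),((335,500),(-22,60,8))]
def g(v):
    r=[]
    for n,L,o,s in(("top",tk,(330,200),11.143),("side",sk,(300,160),12.889)):
        P=np.array([b for a,b in L],float)/1000
        r.append((proj(n,T(v[0],v[1],v[2],P))-U([a for a,b in L],o,s)).ravel())
    return np.concatenate(r)
K=least_squares(g,[.5,-.25,.15],loss="soft_l1");print("keeper",K.x.round(4),np.degrees(K.x[2]));print(g(K.x).reshape(-1,2).round(1).tolist())
a=U((142,180),(110,200),6.4444);b=U((258,105),(190,310),5.2727)
print("barrel top",tri(a,b).round(4),onz("top",a,.105).round(4),onz("side",b,.105).round(4))
B=(onz("top",a,.105)+onz("side",b,.105))/2
th=np.linspace(0,2*np.pi,60)
def ring(x,y,r,z): return np.c_[x+r*np.cos(th),y+r*np.sin(th),0*th+z]
for n,(p,q,c,d),s in(("top",(110,200,170,290),6.4444),("side",(190,310,310,420),5.2727)):
    im=np.load(f"{n}.npy").astype(np.uint8)[:,:,::-1];im=cv2.resize(im[q:d,p:c],None,fx=s,fy=s,interpolation=cv2.INTER_CUBIC)
    for r,z in((.026,0),(.026,.008),(.015,.105)):
        pp=((proj(n,ring(B[0],B[1],r,z))-(p,q)+.5)*s-.5).astype(np.int32);cv2.polylines(im,[pp],True,(0,255,0),1)
    cv2.imwrite(f"pics/b_{n}.png",im)
E
python3 m.py
```

```text
mount x y yaw deg ztop [ 0.63   -0.0175  0.1894  0.0903] 10.850846747556002
[[0.9, 0.4], [-0.5, 0.5], [0.2, 0.7], [0.6, -0.4], [-0.7, -0.4], [-0.1, -0.8], [-0.2, -0.0], [-0.0, 0.0], [0.1, 0.1], [0.0, -0.3], [-0.4, -0.3], [-0.7, 1.3], [0.0, 0.1], [0.4, 0.2], [0.2, -0.2], [0.3, -0.3], [-0.0, -0.1]]
keeper [ 0.5033 -0.2498  0.1732] 9.921366458277161
[[-0.4, -0.0], [0.1, -0.3], [0.0, 0.5], [-0.2, 0.3], [-0.3, 0.0], [-0.2, -0.3], [0.2, -0.1], [-0.1, -0.8], [0.1, -0.8], [0.1, -0.1]]
barrel top [0.4813 0.3308 0.1025] [0.4805 0.3297 0.105 ] [0.4812 0.3324 0.105 ]
```

View pics/b_top.png

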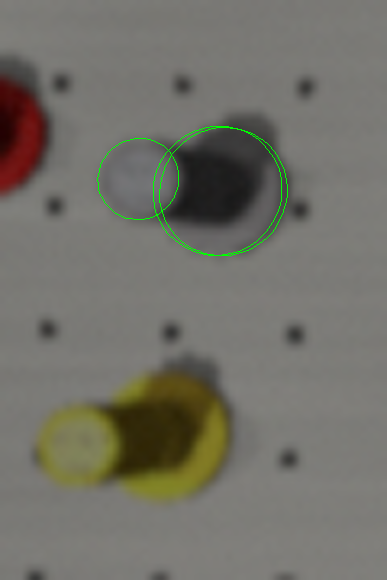

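View pics/b_side.png

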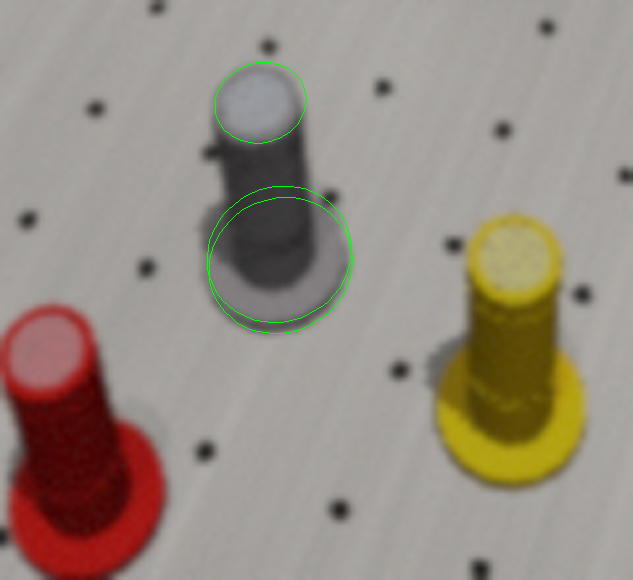

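>>> {"method": "arm_command", "body": {
  "commands": [
    [[45,54,0],0,0],
    [[88,105,0],-4,0],
    [[132,158,0],-9.5,0],
    [[176,211,0],-9.5,0],
    [[220,264,0],-9.5,0],
    [[264,317,0],-9.5,0],
    [[308,370,0],-9.5,0],
    [[352,422,0],-9.5,0],
    [[396,475,-30],-9.5,0],
    [[441,528,-60],-9.5,0]
  ],
  "force": 40
}}

```text
t: 2.1
ee_pos: [0.538, -0.2016, 0.2146]
orientation: [0.637, 0.771, 0.001, 0.001]
wrist_force: [0.9, -1.3, -0.2]
opening: 0.0003
```

>>> {"method": "arm_command", "body": {
  "commands": [
    [[40,48,-20],0,0],
    [[80,96,-40],0,0],
    [[120,144,-60],0,0],
    [[120,144,-85],0,0],
    [[120,144,-105],0,0],
    [[120,144,-110],0,0],
    [[120,144,-110],0,0]
  ]
}}

```text
t: 2.8
ee_pos: [0.6573, -0.0579, 0.1037]
orientation: [0.637, 0.771, -0.0, 0.0]
wrist_force: [-0.1, -0.5, 0.6]
opening: -0.0003
```

```bash
python3 -c "
from h import *
o=get_obs();print(o['t'],o['ee_pos'],o['wrist_force'],o['qd'].round(3))"
```

```text
2.8 [ 0.65726928 -0.05794502  0.10372491] [-0.09110226 -0.54496457  0.5824217 ] [-0.017 -0.046  0.029  0.012 -0.004 -0.001]
```

Now feel downward slowly.

>>> {"method": "arm_command", "body": {
  "commands": [
    [[0,0,-2],0,0],
    [[0,0,-4],0,0],
    [[0,0,-6],0,0],
    [[0,0,-8],0,0],
    [[0,0,-10],0,0],
    [[0,0,-11],0,0],
    [[0,0,-12],0,0]
  ]
}}

```text
t: 3.5
ee_pos: [0.6572, -0.0581, 0.0929]
orientation: [0.637, 0.771, -0.001, 0.001]
wrist_force: [-4.0, 1.4, 8.9]
opening: -0.0001
```

>>> {"method": "arm_command", "body": {
  "commands": [
    [[0,0,-0.5],0,0],
    [[0,0,-1],0,0],
    [[0,0,-1],0,0]
  ]
}}

```text
t: 3.8
ee_pos: [0.6573, -0.0581, 0.0929]
orientation: [0.637, 0.771, -0.001, 0.001]
wrist_force: [-2.7, 1.6, 6.6]
opening: 0.0001
```

>>> {"method": "arm_command", "body": {
  "commands": [
    [[0,0,40],0,65],
    [[0,0,85],0,65],
    [[-18,40,105],0,65],
    [[-38,84,105],0,65],
    [[-58,128,105],0,65],
    [[-78,172,105],0,65],
    [[-98,216,105],0,65],
    [[-118,260,105],0,65],
    [[-138,304,105],0,65],
    [[-157,346,105],0,65]
  ]
}}

```text
t: 4.8
ee_pos: [0.4991, 0.2898, 0.1978]
orientation: [0.636, 0.771, -0.001, 0.001]
wrist_force: [0.1, 0.7, -0.1]
opening: 0.0555
```

>>> {"method": "arm_command", "body": {
  "commands": [
    [[-18,40,0],0,65],
    [[-18,40,-20],0,65],
    [[-18,40,-50],0,65],
    [[-18,40,-75],0,65],
    [[-18,40,-75],0,65],
    [[-18,40,-75],0,65]
  ]
}}

```text
t: 5.4
ee_pos: [0.4815, 0.3299, 0.1229]
orientation: [0.636, 0.771, -0.001, 0.001]
wrist_force: [-0.3, -0.1, -0.3]
opening: 0.0552
```

```bash
python3 - <<'E'
from h import *
for n in("top","side"):
    im=optics.capture(n)[:,:,::-1]; a,b,c,d={"top":(90,170,200,280),"side":(170,280,310,420)}[n]
    cv2.imwrite(f"pics/g_{n}.png",cv2.resize(im[b:d,a:c],None,fx=5,fy=5,interpolation=cv2.INTER_CUBIC)[:600])
print(get_obs()["ee_pos"])
E
```

```text
[0.48211972 0.3305414  0.12436326]
```

View pics/g_side.png

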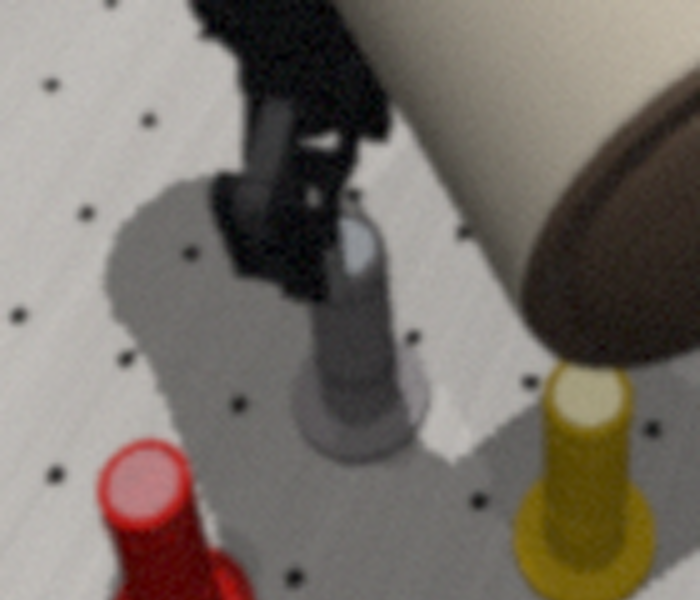

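View pics/g_top.png

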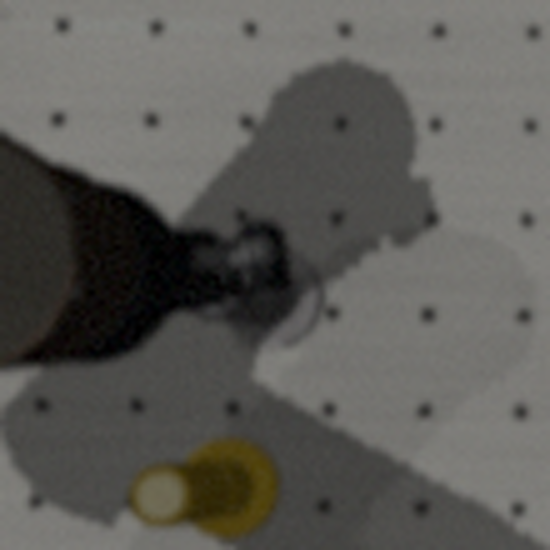

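>>> {"method": "arm_command", "body": {
  "commands": [
    [[-1,-0.5,-12],0,65],
    [[-1,-0.5,-24],0,65],
    [[-1,-0.5,-28],0,65]
  ]
}}

```text
t: 5.8
ee_pos: [0.4804, 0.3292, 0.0948]
orientation: [0.637, 0.771, -0.0, 0.001]
wrist_force: [-0.1, 0.6, -0.2]
opening: 0.0557
```

>>> {"method": "arm_command", "body": {
  "commands": [
    [[0.5,0.5,-15],0,65],
    [[0.5,0.5,-30],0,65],
    [[0.5,0.5,-39],0,65],
    [[0.5,0.5,-39],0,65],
    [[0.5,0.5,-39],0,20],
    [[0.5,0.5,-39],0,20],
    [[0.5,0.5,-39],0,20],
    [[0.5,0.5,-39],0,20],
    [[0.5,0.5,-39],0,20]
  ],
  "force": 40
}}

```text
t: 6.7
ee_pos: [0.4814, 0.3303, 0.0566]
orientation: [0.636, 0.771, 0.001, 0.001]
wrist_force: [-0.2, 0.2, 2.1]
opening: 0.0293
```

>>> {"method": "arm_command", "body": {
  "commands": [
    [[0,0,0],0,10],
    [[0,0,10],0,10],
    [[0,0,30],0,10],
    [[0,0,60],0,10],
    [[0,0,90],0,10],
    [[0,0,90],0,10]
  ],
  "force": 60
}}

```text
t: 7.3
ee_pos: [0.4832, 0.3319, 0.1511]
orientation: [0.636, 0.772, 0.005, 0.002]
wrist_force: [0.7, 0.7, -3.0]
opening: 0.029
```

```bash
python3 - <<'E'
from h import *
im=optics.capture("side")[:,:,::-1]
cv2.imwrite(f"pics/l_side.png",cv2.resize(im[200:420,150:360],None,fx=2.7,fy=2.7,interpolation=cv2.INTER_CUBIC))
o=get_obs();print(o["ee_pos"],o["wrist_force"],o["opening"])
E
```

```text
[0.48170987 0.33081341 0.14837869] [ 0.38623339  0.04311489 -4.3512747 ] 0.028967355535718362
```

View pics/l_side.png

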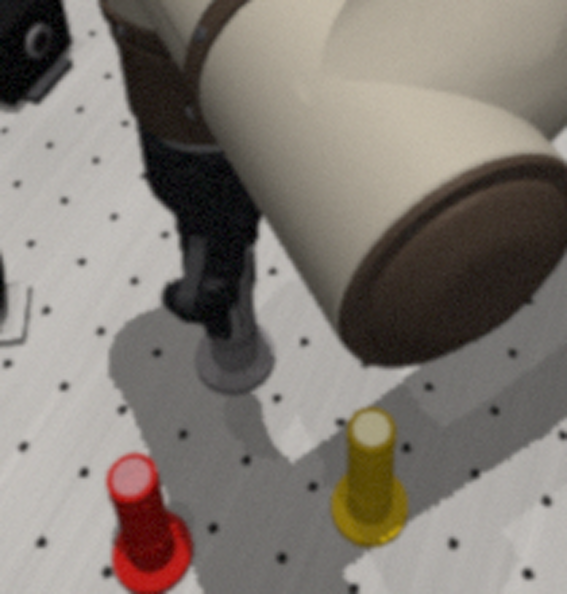

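>>> {"method": "arm_command", "body": {
  "commands": [
    [[2,-20,5],0,10],
    [[5,-60,10],0,10],
    [[8,-100,10],0,10],
    [[12,-145,10],0,10],
    [[15,-190,10],0,10],
    [[19,-235,10],0,10],
    [[23,-280,10],0,10],
    [[26,-320,10],0,10],
    [[29,-355,5],0,10],
    [[30,-371,0],0,10]
  ]
}}

```text
t: 8.35
ee_pos: [0.5095, -0.0435, 0.1465]
orientation: [0.638, 0.77, 0.001, -0.001]
wrist_force: [0.2, 0.9, -4.8]
opening: 0.0294
```

>>> {"method": "arm_command", "body": {
  "commands": [
    [[0,0,0],0,10],
    [[0,0,0],0,10]
  ]
}}

```text
t: 8.55
ee_pos: [0.5076, -0.0444, 0.1449]
orientation: [0.639, 0.769, -0.001, -0.002]
wrist_force: [0.3, -0.0, -3.3]
opening: 0.0288
```

```bash
python3 - <<'E'
from h import *
for n in("top","side"):
    im=optics.capture(n)[:,:,::-1]; a,b,c,d={"top":(220,130,340,250),"side":(210,150,350,290)}[n]
    cv2.imwrite(f"pics/m_{n}.png",cv2.resize(im[b:d,a:c],None,fx=4.2,fy=4.2,interpolation=cv2.INTER_CUBIC))
o=get_obs();print(o["ee_pos"],o["wrist_force"],o["ft_torque"],o["opening"],o["t"])
p=o["ee_pos"]-np.array([.63,-.0175,0]);c,s=np.cos(.1894),np.sin(.1894);print(c*p[0]+s*p[1],-s*p[0]+c*p[1])
E
```

```text
[ 0.50892052 -0.04320737  0.14599306] [ 1.26278024  0.22007351 -3.51080326] [ 0.07058508 -0.06486719 -0.0037477 ] 0.028905179787825468 8.65
-0.12375417357646788 -0.002452059009728575
```

View pics/m_side.png

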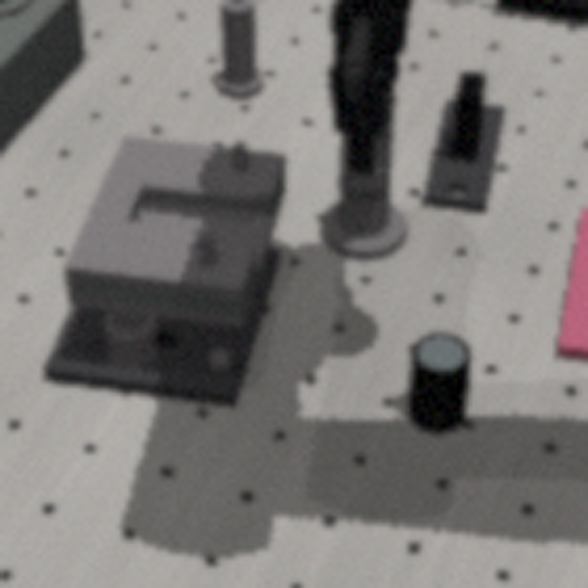

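View pics/m_top.png

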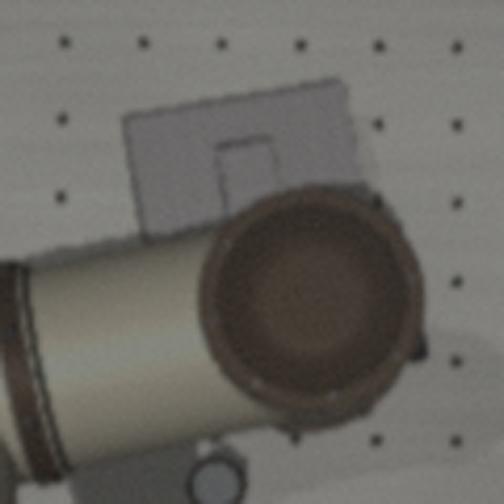

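>>> {"method": "arm_command", "body": {
  "commands": [
    [[0,2.5,-8],0,10],
    [[0,2.5,-15],0,10],
    [[10,4,-15],0,10],
    [[20,6,-15],0,10],
    [[28,8,-15],0,10],
    [[28,8,-15],0,10],
    [[28,8,-15],0,10]
  ]
}}

```text
t: 9.35
ee_pos: [0.5371, -0.0351, 0.1308]
orientation: [0.638, 0.77, 0.0, -0.002]
wrist_force: [0.8, 0.2, -4.3]
opening: 0.0288
```

```bash
cat > st.py <<'E'
from h import *
im=optics.capture("side")[:,:,::-1]; a,b,c,d=(210,150,320,260)
import sys
cv2.imwrite(f"pics/{sys.argv[1]}.png",cv2.resize(im[b:d,a:c],None,fx=5,fy=5,interpolation=cv2.INTER_CUBIC))
o=get_obs();print(o["ee_pos"].round(4),o["wrist_force"].round(1),o["ft_torque"].round(2),o["opening"].round(4),o["t"])
p=o["ee_pos"]-np.array([.63,-.0175,0]);c,s=np.cos(.1894),np.sin(.1894);print("mount mm",1e3*(c*p[0]+s*p[1]),1e3*(-s*p[0]+c*p[1]))
E
python3 st.py i1
```

```text
Traceback (most recent call last):
  File "st.py", line 5, in <module>
    o=get_obs();print(o["ee_pos"].round(4),o["wrist_force"].round(1),o["ft_torque"].round(2),o["opening"].round(4),o["t"])
                                                                                             ^^^^^^^^^^^^^^^^^^
AttributeError: 'float' object has no attribute 'round'
```

View pics/i1.png

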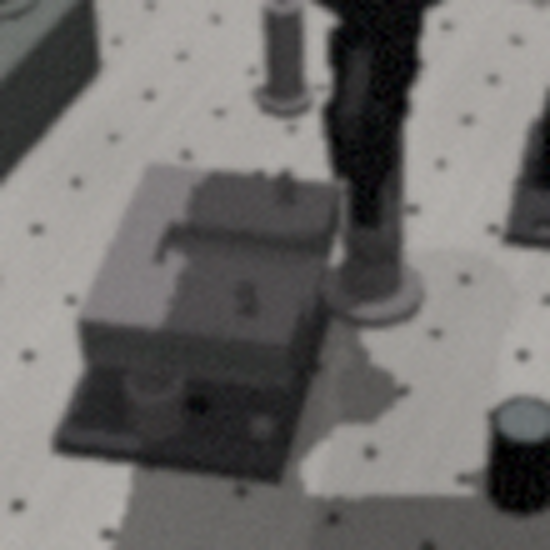

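>>> {"method": "arm_command", "body": {
  "commands": [
    [[5,1,0],0,10],
    [[10,2,0],0,10],
    [[15,3,0],0,10],
    [[20,4,0],0,10],
    [[25,5,0],0,10],
    [[25,5,0],0,10]
  ]
}}

```text
t: 10.0
ee_pos: [0.5626, -0.0301, 0.1308]
orientation: [0.638, 0.77, 0.0, -0.001]
wrist_force: [0.7, 0.3, -3.8]
opening: 0.0286
```

```bash
sed -i 's/o\["opening"\].round(4)/round(o["opening"],4)/' st.py; python3 st.py i2
```

```text
[ 0.562  -0.0302  0.1307] [-0.7  0.4 -3.7] [-0.02  0.01  0.04] 0.0289 10.05
mount mm -69.2034218227266 0.355378838391901
```

View pics/i2.png

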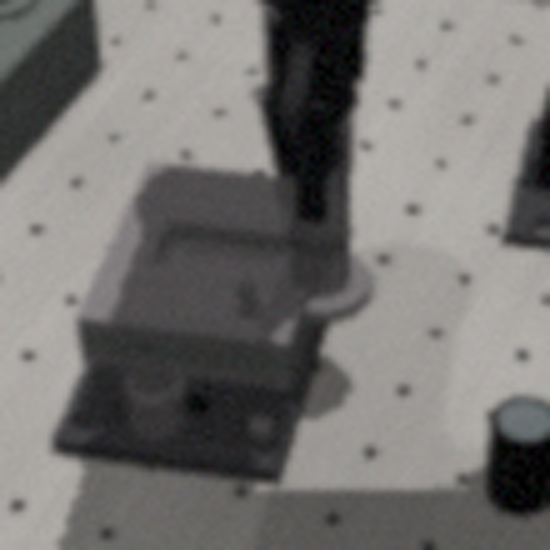

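>>> {"method": "arm_command", "body": {
  "commands": [
    [[5,1,0],0,10],
    [[10,2,0],0,10],
    [[15,3,0],0,10],
    [[20,4,0],0,10],
    [[25,5,0],0,10],
    [[30,5.5,0],0,10],
    [[30,5.5,0],0,10]
  ]
}}

```text
t: 10.75
ee_pos: [0.5928, -0.0245, 0.1306]
orientation: [0.638, 0.77, 0.0, -0.001]
wrist_force: [0.0, -0.5, -3.1]
opening: 0.0289
```

>>> {"method": "arm_command", "body": {
  "commands": [
    [[5,1,0],0,10],
    [[10,2,0],0,10],
    [[15,3,0],0,10],
    [[20,4,0],0,10],
    [[25,5,0],0,10],
    [[30,6,0],0,10],
    [[33,6.5,0],0,10],
    [[33,6.5,0],0,10]
  ]
}}

```text
t: 11.55
ee_pos: [0.6262, -0.018, 0.1305]
orientation: [0.638, 0.77, 0.0, -0.001]
wrist_force: [-0.8, -0.2, -3.1]
opening: 0.0283
```

>>> {"method": "arm_command", "body": {
  "commands": [
    [[1,0.2,0],0,10],
    [[2,0.4,0],0,10],
    [[3,0.6,0],0,10],
    [[4,0.8,0],0,10],
    [[5,1,0],0,10],
    [[5,1,0],0,10]
  ]
}}

```text
t: 12.15
ee_pos: [0.6303, -0.0172, 0.1302]
orientation: [0.638, 0.77, -0.001, -0.002]
wrist_force: [-2.8, -0.7, -2.1]
opening: 0.0288
```

>>> {"method": "arm_command", "body": {
  "commands": [
    [[1,0.2,0],0,10],
    [[2,0.4,0],0,10],
    [[3,0.6,0],0,10],
    [[3,0.6,0],0,10]
  ]
}}

```text
t: 12.55
ee_pos: [0.6309, -0.0171, 0.1297]
orientation: [0.638, 0.77, -0.003, -0.004]
wrist_force: [-6.6, -0.3, -0.2]
opening: 0.029
```

>>> {"method": "arm_command", "body": {
  "commands": [
    [[-2,-0.4,0.5],0,10],
    [[-2.3,1,0.5],0,10],
    [[-2.6,2.5,0.5],0,10],
    [[-2.7,3.2,0.5],0,10],
    [[-2.7,3.2,0.5],0,10]
  ]
}}

```text
t: 13.05
ee_pos: [0.6295, -0.0156, 0.1307]
orientation: [0.638, 0.77, -0.003, -0.002]
wrist_force: [0.7, -6.9, -5.1]
opening: 0.0288
```

>>> {"method": "arm_command", "body": {
  "commands": [
    [[0.2,-1.5,0],0,10],
    [[0.4,-3,0],0,10],
    [[0.8,-4.5,0],0,10],
    [[1,-5.2,0],0,10],
    [[1,-5.2,0],0,10]
  ]
}}

```text
t: 13.55
ee_pos: [0.6307, -0.0201, 0.1307]
orientation: [0.638, 0.77, -0.003, -0.002]
wrist_force: [-0.3, 1.6, -3.2]
opening: 0.0286
```

>>> {"method": "arm_command", "body": {
  "commands": [
    [[0,1.5,0],0,10],
    [[0,2.6,0],0,10],
    [[0.5,2.7,-1],0,10],
    [[0.5,2.7,-2],0,10],
    [[0.5,2.7,-3],0,10],
    [[0.5,2.7,-3.5],0,10],
    [[0.5,2.7,-3.5],0,10]
  ]
}}

```text
t: 14.25
ee_pos: [0.6306, -0.0176, 0.1288]
orientation: [0.638, 0.77, -0.003, -0.003]
wrist_force: [-6.0, 1.3, 5.5]
opening: 0.0287
```

>>> {"method": "arm_command", "body": {
  "commands": [
    [[0,0,0.5],0,60],
    [[0,0,0.5],0,60],
    [[0,0,0.5],0,60],
    [[0,0,0.5],0,60],
    [[0,0,10],0,60],
    [[0,0,40],0,60],
    [[0,0,75],0,60],
    [[0,0,75],0,60]
  ]
}}

```text
t: 15.05
ee_pos: [0.6341, -0.0176, 0.2106]
orientation: [0.637, 0.771, 0.001, 0.002]
wrist_force: [0.7, 0.0, 0.8]
opening: 0.0513
```

```bash
python3 st.py r1
```

```text
[ 0.6326 -0.0174  0.2078] [-0.1  0.2 -0.8] [ 0.04  0.07 -0.04] 0.0509 15.1
mount mm 2.5279931509324505 -0.4024677600230625
```

View pics/r1.png

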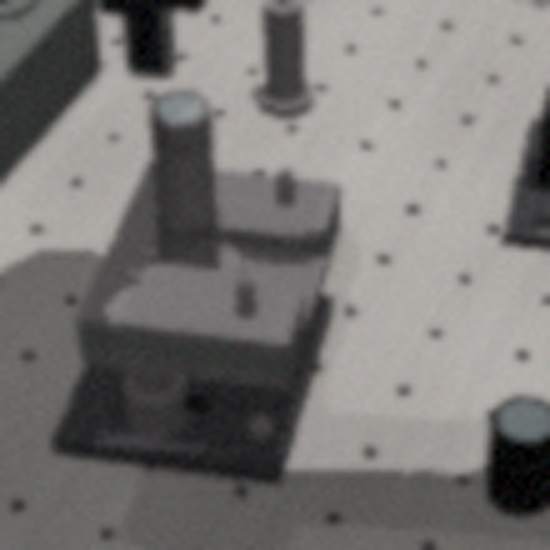

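>>> {"method": "arm_command", "body": {
  "commands": [
    [[-20,-36,0],0,60],
    [[-42,-75,0],-1,60],
    [[-64,-115,0],-1,60],
    [[-86,-155,0],-1,60],
    [[-108,-195,-30],-1,60],
    [[-129,-232,-70],-1,60],
    [[-129,-232,-100],-1,60],
    [[-129,-232,-115],-1,60],
    [[-129,-232,-115],-1,60],
    [[-129,-232,-115],-1,60]
  ]
}}

```text
t: 16.1
ee_pos: [0.504, -0.2495, 0.093]
orientation: [0.644, 0.765, -0.0, 0.0]
wrist_force: [1.2, -0.8, 0.0]
opening: 0.0514
```

```bash
python3 - <<'E'
from h import *
im=optics.capture("side")[:,:,::-1]
cv2.imwrite("pics/k_side.png",cv2.resize(im[130:220,200:350],None,fx=5,fy=5,interpolation=cv2.INTER_CUBIC))
o=get_obs();print(o["ee_pos"],o["t"],o["orientation"])
E
```

```text
[ 0.50461441 -0.24946868  0.09380526] 16.15 [6.44027300e-01 7.65001756e-01 1.11232806e-05 1.07231763e-03]
```

View pics/k_side.png

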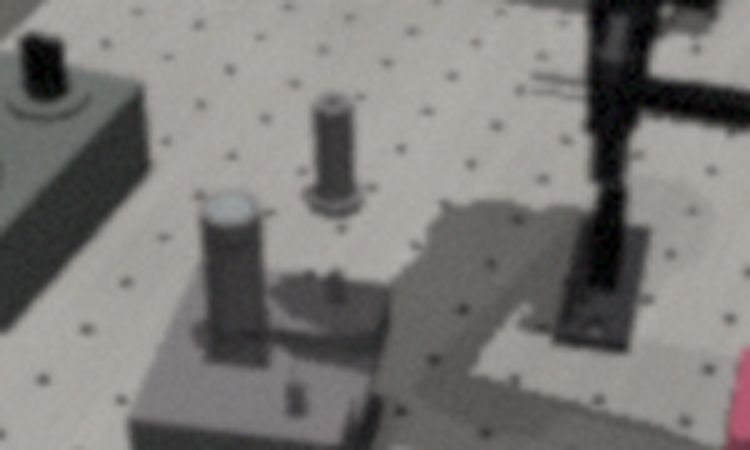

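>>> {"method": "arm_command", "body": {
  "commands": [
    [[-1,0,-15],0,60],
    [[-1,0,-30],0,60],
    [[-1,0,-45],0,60],
    [[-1,0,-56],0,60],
    [[-1,0,-56],0,60],
    [[-1,0,-56],0,60]
  ]
}}

```text
t: 16.75
ee_pos: [0.5044, -0.2495, 0.0386]
orientation: [0.644, 0.765, 0.0, 0.002]
wrist_force: [0.1, 0.4, 0.4]
opening: 0.051
```

>>> {"method": "arm_command", "body": {
  "commands": [
    [[0,0,0],0,20],
    [[0,0,0],0,20],
    [[0,0,0],0,20],
    [[0,0,0],0,20],
    [[0,0,0],0,20]
  ],
  "force": 60
}}

```text
t: 17.25
ee_pos: [0.5056, -0.2497, 0.04]
orientation: [0.644, 0.765, 0.001, 0.003]
wrist_force: [-0.7, 0.6, 6.4]
opening: 0.029
```

>>> {"method": "arm_command", "body": {
  "commands": [
    [[0,0,5],0,10],
    [[0,0,20],0,10],
    [[0,0,45],0,10],
    [[0,0,80],0,10],
    [[0,0,110],0,10],
    [[0,0,120],0,10],
    [[0,0,120],0,10],
    [[0,0,120],0,10]
  ]
}}

```text
t: 18.05
ee_pos: [0.5043, -0.2492, 0.1582]
orientation: [0.644, 0.765, 0.0, 0.001]
wrist_force: [0.1, -0.3, -3.5]
opening: 0.0288
```

```bash
python3 - <<'E'
from h import *
for n in ("side","top"):
    im=np.mean([optics.capture(n) for _ in range(3)],0).astype(np.uint8)[:,:,::-1]
    a,b,c,d={"top":(310,170,430,260),"side":(250,80,370,200)}[n]
    cv2.imwrite(f"pics/kl_{n}.png",cv2.resize(im[b:d,a:c],None,fx=5,fy=5,interpolation=cv2.INTER_CUBIC))
    print(n,proj(n,[get_obs()["ee_pos"]])[0])
o=get_obs();print(o["ee_pos"],o["t"],o["orientation"],o["wrist_force"],o["ft_torque"],o["opening"])
E
```

```text
side [323.82969892 141.43989991]
top [379.45870496 219.66660665]
[ 0.50513732 -0.24960456  0.15886526] 18.35 [6.43587120e-01 7.65369811e-01 3.34058781e-04 2.13544844e-03] [-0.43037606 -0.96369202 -2.99604756] [-0.00358107 -0.01308582 -0.03716857] 0.029039231804014225
```

View pics/kl_side.png

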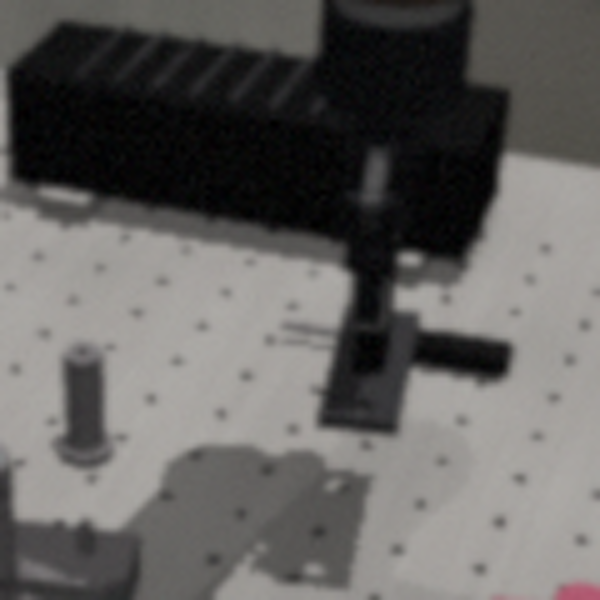

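View pics/kl_top.png

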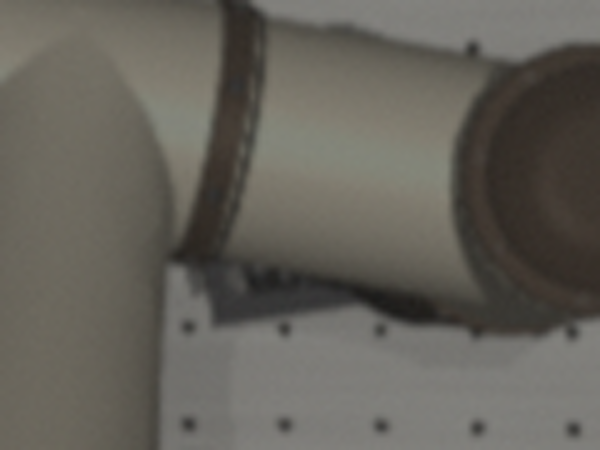

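>>> {"method": "arm_command", "body": {
  "commands": [
    [[4,20,5],1,10],
    [[10,48,8],1,10],
    [[18,80,8],1,10],
    [[26,115,8],1,10],
    [[33,150,8],1,10],
    [[41,185,8],1,10],
    [[46,208,8],1,10],
    [[48,217,8],1,10],
    [[48,217,8],1,10],
    [[48,217,8],1,10]
  ]
}}

```text
t: 19.35
ee_pos: [0.5528, -0.0331, 0.1666]
orientation: [0.637, 0.771, -0.0, 0.002]
wrist_force: [-0.2, -0.5, -2.4]
opening: 0.0291
```

```bash
sed -i 's/.63,-.0175/.6305,-.0177/' st.py; python3 st.py w1
```

```text
[ 0.5528 -0.0335  0.1666] [ 0.3 -1.2 -2.6] [0.03 0.   0.01] 0.0288 19.4
mount mm -79.29574617312612 -0.8368772528916084
```

View pics/w1.png

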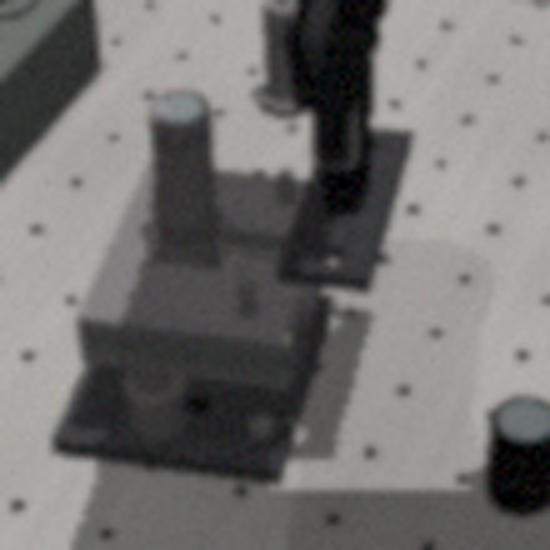

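>>> {"method": "arm_command", "body": {
  "commands": [
    [[8,1.7,0],0,10],
    [[16,3.4,0],0,10],
    [[24,5,0],0,10],
    [[32,7,0],0,10],
    [[37,8,-4],0,10],
    [[39.5,8.4,-8],0,10],
    [[39.5,8.4,-10],0,10],
    [[39.5,8.4,-10],0,10],
    [[39.5,8.4,-10],0,10]
  ]
}}

```text
t: 20.3
ee_pos: [0.592, -0.0251, 0.1566]
orientation: [0.637, 0.771, -0.0, 0.002]
wrist_force: [-0.5, 0.3, -2.7]
opening: 0.0287
```

```bash
cat > st2.py <<'E'
from h import *
import sys
im=np.mean([optics.capture("side") for _ in range(4)],0).astype(np.uint8)[:,:,::-1]; a,b,c,d=(225,150,295,215)
s=8.5
im=cv2.resize(im[b:d,a:c],None,fx=s,fy=s,interpolation=cv2.INTER_CUBIC)
cv2.imwrite(f"pics/{sys.argv[1]}.png",im)
o=get_obs();print(o["ee_pos"].round(4),o["wrist_force"].round(1),o["ft_torque"].round(2),round(o["opening"],4),o["t"])
p=o["ee_pos"]-np.array([.6305,-.0177,0]);c,s=np.cos(.1894),np.sin(.1894);print("mount mm",1e3*(c*p[0]+s*p[1]),1e3*(-s*p[0]+c*p[1]))
q=o["orientation"];print("yaw",2*np.degrees(np.arctan2(q[1],q[0]))-90)
E
python3 st2.py w2
```

```text
[ 0.5922 -0.0251  0.1569] [-0.7 -0.1 -2.8] [ 0.04  0.02 -0.04] 0.0288 20.5
mount mm -38.96880056352759 -0.013953922913863097
yaw 10.830782539550626
```

View pics/w2.png

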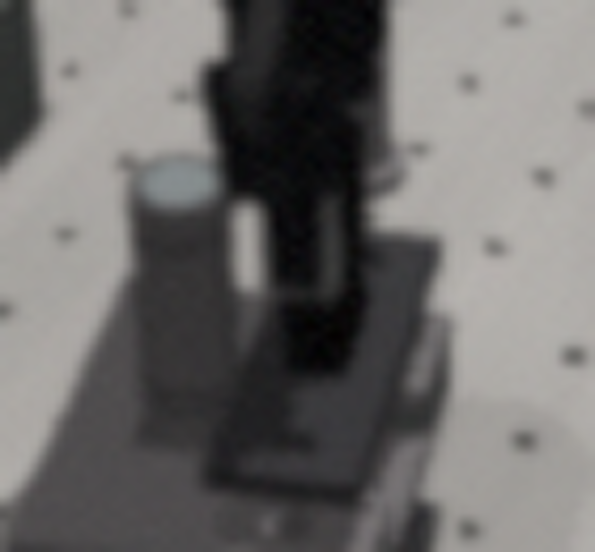

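>>> {"method": "arm_command", "body": {
  "commands": [
    [[0,0,-2],0,10],
    [[0,0,-4],0,10],
    [[0,0,-6],0,10],
    [[0,0,-8],0,10],
    [[0,0,-9],0,10],
    [[0,0,-9],0,10]
  ]
}}

```text
t: 21.1
ee_pos: [0.5921, -0.0251, 0.1476]
orientation: [0.637, 0.771, -0.0, 0.002]
wrist_force: [-0.0, -0.5, -2.6]
opening: 0.0292
```

```bash
python3 st2.py w3
```

```text
[ 0.5923 -0.025   0.148 ] [-0.5 -0.1 -1.6] [ 0.02 -0.03 -0.05] 0.029 21.3
mount mm -38.86924381831447 -0.016119728440189447
yaw 10.833388144734684
```

>>> {"method": "arm_command", "body": {
  "commands": [
    [[0,0,-2],0,10],
    [[0,0,-4],0,10],
    [[0,0,-5],0,10],
    [[0,0,-6],0,10],
    [[0,0,-7],0,10],
    [[0,0,-7],0,10]
  ]
}}

```text
t: 21.9
ee_pos: [0.5922, -0.0251, 0.1408]
orientation: [0.637, 0.771, 0.0, 0.002]
wrist_force: [-0.2, 0.1, -2.3]
opening: 0.0291
```

>>> {"method": "arm_command", "body": {
  "commands": [
    [[0,0,-2],0,10],
    [[0,0,-4],0,10],
    [[0,0,-5],0,10],
    [[0,0,-6],0,10],
    [[0,0,-6],0,10]
  ]
}}

```text
t: 22.4
ee_pos: [0.5922, -0.0251, 0.1346]
orientation: [0.637, 0.771, 0.0, 0.002]
wrist_force: [-1.2, 0.3, -2.8]
opening: 0.0289
```

```bash
python3 st2.py w4
```

```text
[ 0.5923 -0.0251  0.1349] [ 0.4  0.9 -1.9] [-0.   -0.02 -0.04] 0.0289 22.6
mount mm -38.92936439769773 -0.028384875213338656
yaw 10.829619764355513
```

View pics/w4.png

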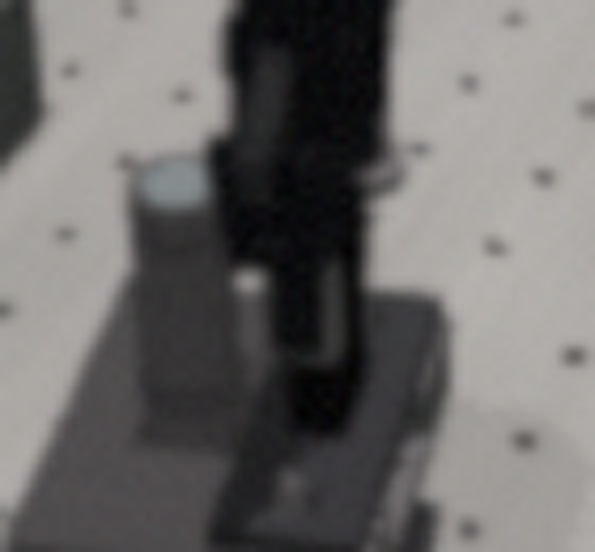

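>>> {"method": "arm_command", "body": {
  "commands": [
    [[0,0,-1],0,10],
    [[0,0,-2],0,10],
    [[0,0,-3],0,10],
    [[0,0,-4],0,10],
    [[0,0,-4],0,10]
  ]
}}

```text
t: 23.1
ee_pos: [0.5924, -0.025, 0.1329]
orientation: [0.637, 0.771, 0.0, 0.003]
wrist_force: [-4.1, 0.7, 6.7]
opening: 0.0287
```

>>> {"method": "arm_command", "body": {
  "commands": [
    [[0,0,1],0,60],
    [[0,0,1],0,60],
    [[0,0,1],0,60],
    [[0,0,1],0,60],
    [[0,0,12],0,60],
    [[0,0,45],0,60],
    [[0,0,90],0,60],
    [[0,0,110],0,60]
  ]
}}

```text
t: 23.9
ee_pos: [0.5943, -0.0252, 0.2483]
orientation: [0.637, 0.771, 0.003, 0.006]
wrist_force: [0.4, 0.3, 0.4]
opening: 0.0513
```

>>> {"method": "arm_command", "body": {
  "commands": [
    [[-40,-40,0],0,60],
    [[-80,-80,0],0,60],
    [[-110,-130,0],0,60],
    [[-120,-180,0],0,60],
    [[-130,-230,0],0,60],
    [[-140,-270,0],0,60],
    [[-140,-270,0],0,60],
    [[-140,-270,0],0,60]
  ]
}}

```text
t: 24.7
ee_pos: [0.4536, -0.297, 0.2486]
orientation: [0.638, 0.77, 0.003, 0.006]
wrist_force: [-0.2, -0.1, -1.0]
opening: 0.0514
```

```bash
python3 st2.py f0; python3 - <<'E'
from h import *
im=np.mean([optics.capture("top") for _ in range(4)],0).astype(np.uint8)[:,:,::-1]
cv2.imwrite("pics/f_top.png",cv2.resize(im[130:215,230:325],None,fx=7,fy=7,interpolation=cv2.INTER_CUBIC))
im=optics.capture("side")[:,:,::-1]
cv2.imwrite("pics/f_side.png",cv2.resize(im,(800,600)))
E
```

```text
[ 0.4547 -0.2942  0.2485] [ 0.5  0.1 -0.3] [0.03 0.08 0.04] 0.0514 24.9
mount mm -224.6783256704675 -238.43098303750406
yaw 10.995998122314475
```

View pics/f0.png

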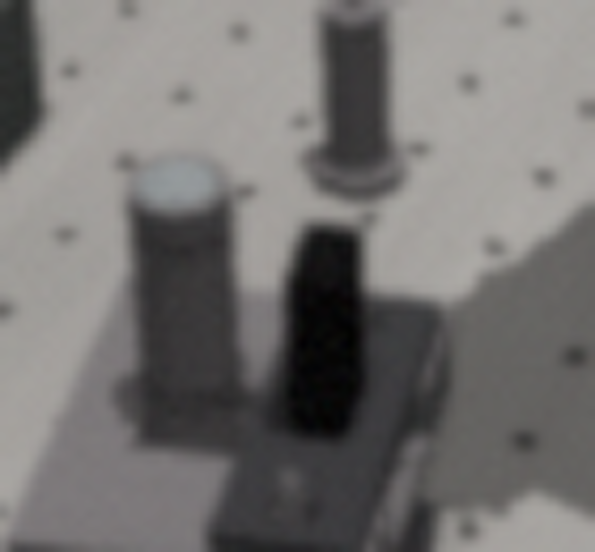

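View pics/f_top.png

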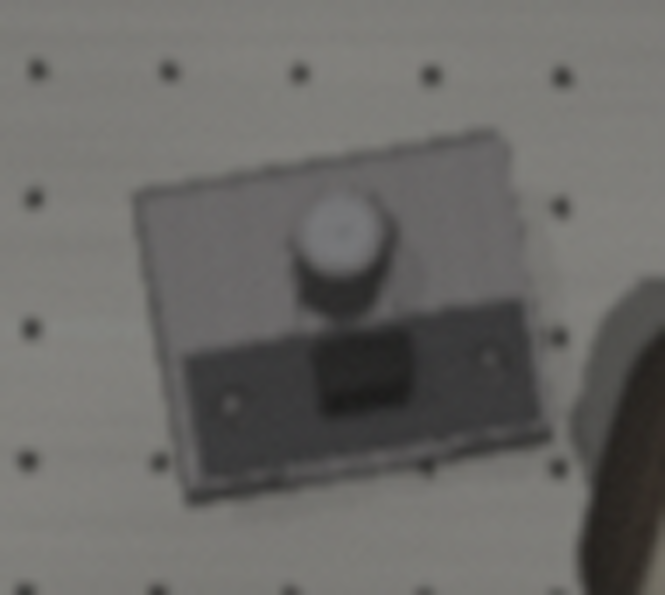

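View pics/f_side.png

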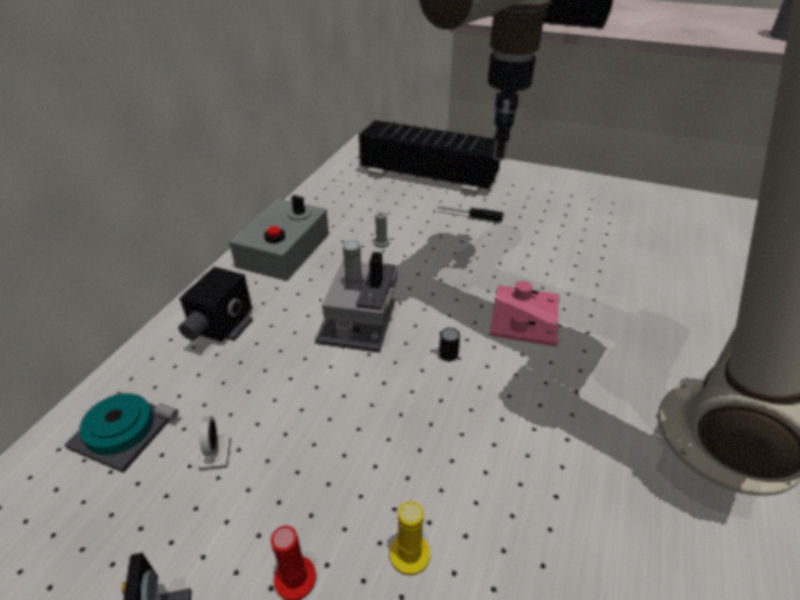

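```bash
python3 - <<'E'
from h import *
P=[.6305,-.0174,.1769]
print("top pred",(proj("top",[P])[0]-(230,130)+.5)*7-.5,"seen 343 230"); print("side pred",(proj("side",[P])[0]-(225,150)+.5)*8.5-.5,"seen 178 183")
a=(np.array([343,230])+.5)/7-.5+(230,130);b=(np.array([178,183])+.5)/8.5-.5+(225,150)
print(tri(a,b),onz("top",a,.1769),onz("side",b,.1769))
E
```

```text
top pred [339.03133697 227.31851638] seen 343 230
side pred [179.63455209 180.76428635] seen 178 183
[ 0.63071962 -0.01840573  0.17528516] [ 0.6296433  -0.01869462  0.1769    ] [ 0.63044995 -0.01623613  0.1769    ]
```

Both cameras put the barrel's top within about 1.5 mm of the home position, and the barrel is upright. I'm handing the job in.

```bash
python3 -c "
from bench import order,get_obs
print(order.job_done(),get_obs()['t'])"
```

```text
the job is handed in; nothing more can be done
the job is handed in; nothing more can be done
```

The grey steel barrel is standing fully home in the slot, and the keeper is down flat on the slotted plate over both dowels. I handed the job in at about 25 s. The hand-in gives no verdict.

- **Plate height:** I felt the top face at 92.9 mm. The camera fit had said 90.3 mm, and I used the felt value.
- **Barrel:** It slid in with its flange under the plate. I pushed it against the closed end of the slot, felt both slot sides, lowered it onto the pocket floor and let go.
- **Keeper:** It went over both dowels without touching them, then met the plate with about 9 N. I let go and moved the arm clear.
- **Last pictures:** Both dowels show in the keeper's holes and the plate looks flat. The barrel is upright, its top within about 1.5 mm of where it should be. The two cameras differ by about 2.5 mm there, close to their 2 mm calibration. In the side view the bystanders and look-alikes stand where they started.

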